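# Make up two amplifier parts kits

### The arm

A 6-joint arm with a two-finger parallel gripper is mounted at the origin on the work surface. World frame = base frame: x ahead of the robot, y to its left, z up, the work surface at z = 0. Lengths are in mm, angles in rad, forces in N, time in s.
With the tool pointing down it reaches from about 350 to 975 mm from the base axis. Payload 7.1 kg.
Tool frame: the origin (TCP) lies midway between the tips of the shut fingers; the grasp point (between the pads) lies ctrl.tcp_to_grasp behind it (ctrl.tcp_to_grasp is the distance from the TCP to the grasp point, in mm); z points along the fingers, y is the direction in which the jaws open and shut (so a half turn about z gives the same grasp; the last joint's range is limited). The gripper opens to 88 mm and grips with 3 to 60 N. Pads are 20 mm wide; open, the fingers measure 115 mm over their backs; the gripper's body (75 mm by 178 mm) begins 61 mm behind the grasp point.
Start: joints at [-1.362, 0.423, 1.63, -0, 1.089, -0.019], TCP at [141.166, -608.832, 222.675] pointing down, gripper open.
Joint ranges: [-3, 3], [-0.9, 2.11], [0.09, 2.58], [-1.31, 4.45], [0.11, 2.69], [-2.54, 2.54]. Speed limits (rad/s): [2.39, 2.39, 3.01, 3.14, 3.14, 3.14].

### API

Orientations are given as a rotation vector (axis times angle).
In Python, from workcell import ctrl gives the robot as it stands.
- The arm moves only by the tool play_rows, never from a script. Its argument "increments" is text: rows parted by semicolons, each of 5 numbers parted by spaces: the opening, from 0 (shut) to 1 (fully open), then the shift along the world's x, y, z in m, then the turn about the world's z in degrees. A call has 1 to 20 rows; each row shifts and turns the commanded pose from where the row before left it; what a row does not reach is not made up. A row lasts 1/10 s, in which the tool goes at most 50 mm and 8.59 degrees, less where a joint would pass 70% of its speed; a pose out of reach is approached as far as the arm can. A call is refused whole if a number of a shift passes 0.05 or a number of a turn 8.59, either way. A call with a gripper value outside its range is refused whole. The fingers move at their own pace and stop on an object; the grip force is fixed at half the most. Time passes only in rows, so rows that do not move let the fingers close. It gives the time, the measured TCP pose, the force and the opening at its end, in the units of the state.
- ctrl.get_obs(): the state, without advancing time (a new reading comes with each control period).
- ctrl.get_image(name): name is "side" or "top" or "wrist"; returns a dict with "img" (400x640x3 uint8, red, green, blue), "range_z" (400x640 float32, mm along the optical axis (not along the pixel's ray), 0 where there is no reading), "vertical_fov" (degrees; the focal length in pixels is half the picture's height over the tangent of half this angle, whatever the lens; pixels are square), "cx", "cy" (the principal point, pixels), "origin" and "attitude" of the camera in the world. Camera axes: x right, y down, z forward; pixel columns grow to the right and rows downward; lengths in mm; the calibration is good to about 2 mm. A picture is of the moment at which its call begins.
- ctrl.close_job(): hands the job in, once; it reports no verdict.
The state is a dict: "t": time; "qpos": joint angles; "qvel": joint speeds; "joint_torque": joint torques, N m; "ee_pos": TCP position; "orientation": TCP orientation; "ft_force": force on the tool from outside, world axes, zero at the start; "moment": the same for the moment, N m; "width": finger opening in mm.
Only numpy, scipy, OpenCV 4.12 (cv2) and the standard library are available. Lean on these libraries where they do the work, as an engineer would, in place of code of your own. Each camera call takes 0.05 s, during which the arm holds its last target. There are 200 camera calls.

### The job

Make up two parts kits from the loose stock on the bench. In the two-bay tray goes the supply kit: the ring-shaped toroidal transformer lying flat in the wider bay and the larger capacitor in the narrower bay; in the three-bay tray goes the channel kit: the heat sink in the widest bay, the smaller capacitor in the middle bay and the phono socket in the narrowest bay. Stand each part upright in the middle of its bay, resting on the tray's floor, set down rather than dropped, and leave the screw jar, the display module and the relay board where they are.

Things in the scene. Friction and masses are not known exactly. Their poses are not given: they have to be found in the camera images.
- toroid: Toroidal transformer: copper-coloured ring lying flat, outer diameter 58 mm, hole 22 mm, 34 mm high, about 0.32 kg (the rings of about 130 mm at the far edge and in the corner are not meant). Origin: centre of its underside, z up. For the wider bay of the two-bay tray.
- large_capacitor: The larger of the two loose capacitors (not those fixed on the circuit board at the far edge): upright blue cylinder with a silvery top, diameter 35 mm, 52 mm high, about 70 g. Origin: centre of its underside, z up. For the narrower bay of the two-bay tray.
- small_capacitor: The smaller of the two loose capacitors: upright blue cylinder with a silvery top, diameter 22 mm, 32 mm high, about 30 g. Origin: centre of its underside, z up. For the middle bay of the three-bay tray.
- heat_sink: Finned aluminium heat sink standing upright: 32 mm along its x by 26 mm along its y, 42 mm high, about 60 g. The outermost fins are flat faces, 32 mm apart along its x, good to grip; the fin edges look to its +y and -y. Origin: centre of its underside, z up; it may stand at any yaw. For the widest bay of the three-bay tray, turned either way.
- phono_socket: Gold-coloured brass phono socket standing on its flange: flange 20 mm in diameter and 6 mm high, above it a round barrel 12 mm in diameter (a small collar of 13 mm at 12 to 14 mm height) up to 38 mm height; about 30 g. Origin: centre of its underside, z up. For the narrowest bay of the three-bay tray.
- two_bay_tray: Shallow tray with a black floor and pale grey rims and dividers, fixed to the bench, any yaw: 86 mm along its x, 150 mm along its y. Floor 4 mm thick, outer walls and divider 4 mm thick, rims 12 mm above the bench. Its two bays lie side by side along its y, each 78 mm long along x: the wider bay (82 mm along y) is centred at y = -30 mm, the narrower bay (56 mm) at y = +43 mm, both at x = 0. Origin: centre of its underside, z up.
- three_bay_tray: Shallow tray with a black floor and pale grey rims and dividers, fixed to the bench, any yaw: 86 mm along its x, 154 mm along its y. Floor 4 mm thick, outer walls and dividers 4 mm thick, rims 12 mm above the bench. Its three bays lie side by side along its y, each 78 mm long along x: the widest (56 mm along y) is centred at y = -45 mm, the middle one (46 mm) at y = +10 mm, the narrowest (36 mm) at y = +55 mm, all at x = 0. Origin: centre of its underside, z up.
- screw_jar: Bystander, to be left alone: small loose glass jar with a steel cap, diameter 44 mm, 55 mm high. Origin: centre of its underside, z up.
- display_module: Bystander, to be left alone: small loose green circuit board, 34 mm along its x by 80 mm along its y, with a grey display on it, 14 mm high in all. Origin: centre of its underside, z up.
- relay_board: Bystander, to be left alone: loose green circuit board, 70 mm along its x by 56 mm along its y, with three blue relays, 13 mm high in all, lying between the trays. Origin: centre of its underside, z up.

How it is judged (in metres and radians):
At the end, for the whole second after the job is handed in: Each part stands in its bay as the goal says, within 15 mm of the bay's centre along the tray's x and y, upright within 0.12 rad, resting on the tray's floor (underside 1 to 7.5 mm above the tray's underside), released and at rest (x of toroid in the frame of two_bay_tray between -0.015 and 0.015 m and y of toroid in the frame of two_bay_tray between -0.045 and -0.015 m and z of toroid in the frame of two_bay_tray between 0.001 and 0.0075 m and angle between each of toroid, large_capacitor, heat_sink, small_capacitor, phono_socket's own z axis and vertical below 0.12 rad and linear speed of each of toroid, large_capacitor, heat_sink, small_capacitor, phono_socket below 0.02 m/s and angular speed of each of toroid, large_capacitor, heat_sink, small_capacitor, phono_socket below 0.3 rad/s and contact force between each of toroid, large_capacitor, heat_sink, small_capacitor, phono_socket and the fingers below 0.05 N and x of large_capacitor in the frame of two_bay_tray between -0.015 and 0.015 m and y of large_capacitor in the frame of two_bay_tray between 0.028 and 0.058 m and z of large_capacitor in the frame of two_bay_tray between 0.001 and 0.0075 m and x of heat_sink in the frame of three_bay_tray between -0.015 and 0.015 m and y of heat_sink in the frame of three_bay_tray between -0.06 and -0.03 m and z of heat_sink in the frame of three_bay_tray between 0.001 and 0.0075 m and x of small_capacitor in the frame of three_bay_tray between -0.015 and 0.015 m and y of small_capacitor in the frame of three_bay_tray between -0.005 and 0.025 m and z of small_capacitor in the frame of three_bay_tray between 0.001 and 0.0075 m and x of phono_socket in the frame of three_bay_tray between -0.015 and 0.015 m and y of phono_socket in the frame of three_bay_tray between 0.04 and 0.07 m and z of phono_socket in the frame of three_bay_tray between 0.001 and 0.0075 m); the robot touches nothing.
It fails at once if the screw jar, the display module or the relay board is moved by more than 30 mm (distance of any of screw_jar, display_module, relay_board from where it was at the start of the episode above 0.03 m).
It fails at once if a part is dropped: it moves faster than 0.7 m/s (a fall of about 25 mm) while the fingers do not touch it ((linear speed of toroid above 0.7 m/s and contact force between toroid and the fingers below 0.02 N) or (linear speed of large_capacitor above 0.7 m/s and contact force between large_capacitor and the fingers below 0.02 N) or (linear speed of heat_sink above 0.7 m/s and contact force between heat_sink and the fingers below 0.02 N) or (linear speed of small_capacitor above 0.7 m/s and contact force between small_capacitor and the fingers below 0.02 N) or (linear speed of phono_socket above 0.7 m/s and contact force between phono_socket and the fingers below 0.02 N)).
It also fails if it takes over 128 s, if anything falls off the work surface, if the arm or the gripper's body presses on something with over 40 N, if the wrist force passes 120 N, or if a joint passes its speed limit or range.

## Working session

There is one attempt and no reset: what is moved stays moved. The work goes in short steps, Python scripts to look and compute and a tool call to move; the robot and the scene stay as the last step left them, time stands still between calls to the robot, and variables do not carry over. Pictures are saved under pics/ and viewed, on a budget of 14 in all, crops included, one or two more only if the job needs it, and the job is handed in when it is done.

Besides the shell and the picture viewer there is one more tool, called after "Emit:" as name(argument=value, ...), one argument or row to a line, values as JSON. play_rows: Moves the arm, as the interface text tells. Its arguments: {"type":"object","properties":{"increments":{"type":"string"}},"required":["increments"]}

```bash
mkdir -p pics; ls; cat > h.py <<'E'
import numpy as np, cv2
from workcell import ctrl
def cam(n):
    d=ctrl.get_image(n); return d
def save(d,f): cv2.imwrite('pics/'+f,d['img'][:,:,::-1])
def R(d):
    a=np.array(d['attitude'],float)
    return a if a.shape==(3,3) else cv2.Rodrigues(a.reshape(3,1))[0]
def f(d): return 200/np.tan(np.radians(d['vertical_fov'])/2)
def ray(d,u,v,z):
    r=R(d)@np.array([(u-d['cx'])/f(d),(v-d['cy'])/f(d),1]); o=np.array(d['origin'],float)
    return o+r*(z-o[2])/r[2]
def cloud(d):
    v,u=np.mgrid[0:400,0:640]; Z=d['range_z']
    P=np.stack([(u-d['cx'])/f(d)*Z,(v-d['cy'])/f(d)*Z,Z],-1)@R(d).T+np.array(d['origin'],float)
    P[Z<=0]=np.nan
    return P
E
python3 - <<'E'
from h import *
import pickle
print(ctrl.get_obs(), ctrl.tcp_to_grasp)
for n in('top','side'):
    d=cam(n); save(d,n+'0.png'); pickle.dump({k:d[k] for k in d},open(n+'0.pkl','wb'))
    print(n,d['origin'],d['attitude'],d['vertical_fov'],d['cx'],d['cy'])
E
```

```text
pics
{'t': 0.0, 'qpos': array([-1.36199255e+00,  4.23831829e-01,  1.63068330e+00,  8.92312733e-06,
        1.08861202e+00, -1.89782139e-02]), 'qvel': array([-0.00085506,  0.00112838,  0.00046754,  0.00047199,  0.00063595,
       -0.00052566]), 'joint_torque': array([ 3.60288032e-03, -5.44614494e+01, -2.73669577e+01,  6.45785825e-02,
        2.26737431e-02, -1.39725112e-04]), 'ee_pos': array([ 141.06077965, -608.30021145,  221.909964  ]), 'orientation': array([-3.11972192e+00, -3.56845948e-01,  2.15969475e-04]), 'ft_force': array([-0.60083176,  0.56394365, -0.02909843]), 'moment': array([ 0.02520414, -0.05726474,  0.02750942]), 'width': 87.9205038679091} 18.700000000000003
top [ 392.22546199    8.3160716  1328.68955541] [-2.16285796  2.12819954 -0.141076  ] 49.330400426807735 318.3428475506544 198.541997963016
side [163.75766548 582.03277826 773.75589601] [-0.80716029  2.59716216 -1.06305804] 49.34978427749664 323.1195505204278 200.247263571985
```

View pics/top0.png

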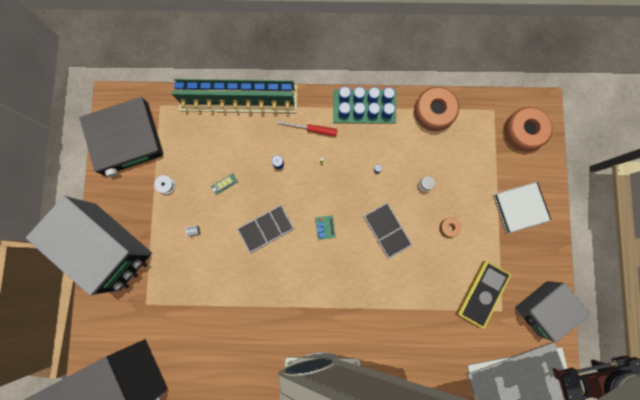

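View pics/side0.png

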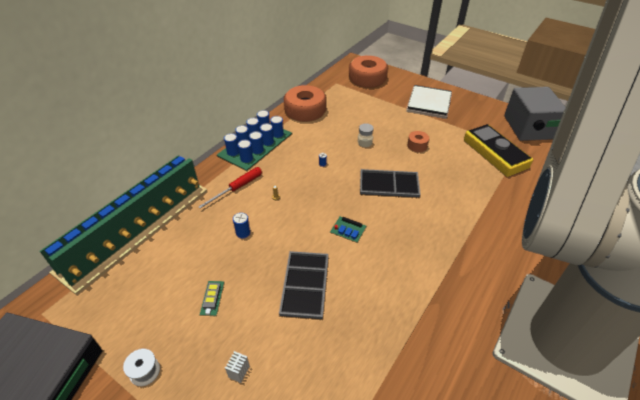

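Top view shows the toroid at (451,228), two-bay tray (387,230), relay board (325,228) and three-bay tray (267,229). The large capacitor is at (278,162), phono socket (321,161), small capacitor (377,169), heat sink (192,231), jar (427,184) and display (224,184). The side view agrees with this.

```bash
python3 - <<'E'
from h import *
import pickle
d=pickle.load(open('top0.pkl','rb')); P=cloud(d); Z=P[...,2]
b={}
for n,(u,v,r) in dict(toroid=(451,228,16),lcap=(278,162,12),scap=(377,169,9),phono=(321,161,8),sink=(192,231,14),jar=(427,184,14),disp=(224,184,20),relay=(325,228,18)).items():
    S=P[v-r:v+r,u-r:u+r].reshape(-1,3); g=np.nanmedian(S[S[:,2]<np.nanpercentile(S[:,2],40),2])
    T=S[S[:,2]>g+6]; top=np.nanmax(T[:,2]); H=T[T[:,2]>top-6]
    print(n,'bench',g.round(1),'top',top.round(1),'n',len(H),'mid',((H.min(0)+H.max(0))/2)[:2].round(1),'mean',H.mean(0)[:2].round(1),'size',np.ptp(H,axis=0)[:2].round(0))
    if n=='sink': print(cv2.minAreaRect(H[:,:2].astype(np.float32)))
# trays: dark floors+grey rims
hsv=cv2.cvtColor(d['img'],cv2.COLOR_RGB2HSV)
for n,(u0,u1,v0,v1) in dict(two=(350,425,195,262),three=(230,303,198,260)).items():
    m=(hsv[v0:v1,u0:u1,1]<70).astype(np.uint8)
    k,l,s,c=cv2.connectedComponentsWithStats(m); i=1+s[1:,4].argmax()
    ys,xs=np.where(l==i); pts=np.array([ray(d,x+u0,y+v0,12)[:2] for x,y in zip(xs,ys)],np.float32)
    print(n,cv2.minAreaRect(pts), cv2.boxPoints(cv2.minAreaRect(pts)).round(0).tolist())
    dk=((hsv[v0:v1,u0:u1,2]<75)&(l==i)).astype(np.uint8)
    k,l2,s2,c2=cv2.connectedComponentsWithStats(dk,connectivity=4)
    for j in range(1,k):
        if s2[j,4]>30: print('  bay',s2[j,4],ray(d,c2[j,0]+u0,c2[j,1]+v0,4)[:2].round(1))
E
```

```text
toroid bench -1.3 top 39.4 n 132 mid [ 494.5 -374.9] mean [ 494.9 -377.2] size [54. 54.]
lcap bench -1.0 top 58.7 n 54 mid [683.2 145.8] mean [683.5 146.3] size [28. 30.]
scap bench -1.4 top 35.9 n 31 mid [ 670.4 -159.2] mean [ 670.2 -158.6] size [19. 18.]
phono bench -1.5 top 42.1 n 10 mid [695.   12.5] mean [694.6  12.8] size [10.  9.]
sink bench -1.0 top 53.6 n 4 mid [467.5 391.5] mean [469.8 393.6] size [14. 14.]
((469.56500244140625, 394.27264404296875), (8.617073059082031, 18.617151260375977), 39.92395782470703)
jar bench -1.3 top 61.9 n 40 mid [ 624.5 -303.5] mean [ 623.8 -303.4] size [36. 35.]
disp bench -1.0 top 20.7 n 68 mid [619.4 311.2] mean [619.4 310.9] size [44. 52.]
relay bench -1.0 top 18.6 n 46 mid [4.897e+02 2.000e-01] mean [486.1   7.3] size [54. 46.]
two ((484.4891357421875, -189.837890625), (151.29673767089844, 88.44391632080078), 30.473915100097656) [[397.0, -190.0], [442.0, -266.0], [572.0, -190.0], [527.0, -113.0]]
three ((483.2251892089844, 179.47811889648438), (88.0138931274414, 155.4357147216797), 29.749948501586914) [[406.0, 225.0], [484.0, 90.0], [560.0, 134.0], [483.0, 269.0]]
```

```bash
python3 - <<'E'
from h import *
import pickle
d=pickle.load(open('top0.pkl','rb'));g=cv2.cvtColor(d['img'],cv2.COLOR_RGB2GRAY).astype(np.float32)
def proj(p,d):
    q=R(d).T@(np.array(p)-d['origin']); return d['cx']+f(d)*q[0]/q[2], d['cy']+f(d)*q[1]/q[2]
for n,c,a in(('two',(484.5,-189.8),30.47),('three',(483.2,179.5),119.75)):
    a=np.radians(a); L=np.array([np.cos(a),np.sin(a)]); W=np.array([-L[1],L[0]])
    print(n,[(s,int(np.mean([cv2.getRectSubPix(g,(1,1),proj([*(np.array(c)+s*L+w*W),10],d))[0,0] for w in range(-30,31,5)]))) for s in range(-80,81,3)])
# heat sink, all points above bench
P=cloud(d)[214:248,176:208].reshape(-1,3); H=P[P[:,2]>25]; print(len(H),cv2.minAreaRect(H[:,:2].astype(np.float32)),H.mean(0),np.percentile(H[:,2],[10,50,90]))
S=cv2.resize(d['img'][205:255,165:310],None,fx=5,fy=5,interpolation=cv2.INTER_CUBIC)
cv2.imwrite('pics/c1.png',S[:,:,::-1])
E
```

```text
two [(-80, 171), (-77, 166), (-74, 152), (-71, 123), (-68, 87), (-65, 74), (-62, 73), (-59, 73), (-56, 73), (-53, 73), (-50, 73), (-47, 73), (-44, 73), (-41, 74), (-38, 74), (-35, 74), (-32, 74), (-29, 74), (-26, 74), (-23, 75), (-20, 78), (-17, 97), (-14, 127), (-11, 122), (-8, 91), (-5, 77), (-2, 75), (1, 75), (4, 75), (7, 76), (10, 76), (13, 76), (16, 76), (19, 76), (22, 76), (25, 76), (28, 76), (31, 76), (34, 76), (37, 76), (40, 76), (43, 77), (46, 77), (49, 77), (52, 77), (55, 77), (58, 77), (61, 77), (64, 77), (67, 84), (70, 112), (73, 149), (76, 166), (79, 169)]
three [(-80, 168), (-77, 163), (-74, 145), (-71, 111), (-68, 87), (-65, 81), (-62, 80), (-59, 80), (-56, 80), (-53, 80), (-50, 80), (-47, 80), (-44, 80), (-41, 85), (-38, 109), (-35, 132), (-32, 118), (-29, 92), (-26, 81), (-23, 79), (-20, 79), (-17, 79), (-14, 79), (-11, 79), (-8, 78), (-5, 79), (-2, 79), (1, 78), (4, 78), (7, 79), (10, 89), (13, 117), (16, 130), (19, 108), (22, 85), (25, 78), (28, 77), (31, 77), (34, 77), (37, 77), (40, 77), (43, 77), (46, 76), (49, 76), (52, 77), (55, 76), (58, 76), (61, 76), (64, 76), (67, 76), (70, 86), (73, 120), (76, 154), (79, 169)]
113 ((472.2273864746094, 395.5289306640625), (27.091482162475586, 34.25810623168945), 13.255520820617676) [471.78568953 393.72896251  39.5946908 ] [32.87900899 40.32847969 44.05003564]
```

View pics/c1.png

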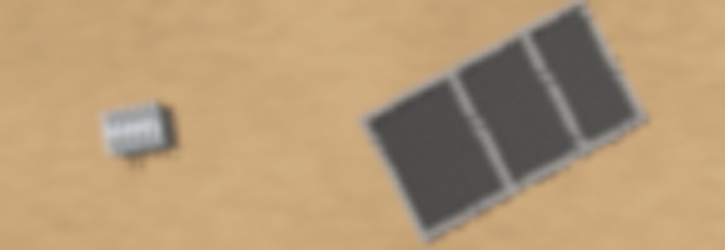

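Two-bay bay centres: wide (510,-175), narrow (447,-212), with the tray's x at 120.5°. Three-bay bay centres: widest (461,219), middle (488,171), narrow (510.5,132), with x at 29.75°. The jaws now lie at about 103°, so I'll go above the toroid and turn +17.5°.

Emit:
play_rows(
  increments="1 0.035 0.0233 -0.007 1.75;1 0.035 0.0233 -0.007 1.75;1 0.035 0.0233 -0.007 1.75;1 0.035 0.0233 -0.007 1.75;1 0.035 0.0233 -0.007 1.75;1 0.035 0.0233 -0.007 1.75;1 0.035 0.0233 -0.007 1.75;1 0.035 0.0233 -0.007 1.75;1 0.035 0.0233 -0.007 1.75;1 0.035 0.0223 -0.007 1.75;1 0.003 0 0 0;1 0 0 0 0;1 0 0 0 0",
)

```text
t: 1.4
ee_pos: [493.4, -377.2, 152.5]
orientation: [-3.031, -0.827, 0.001]
ft_force: [0.1, 0.3, 0.0]
width: 87.9
```

```bash
cat >> h.py <<'E'
def state():
    o=ctrl.get_obs(); r=cv2.Rodrigues(o['orientation'])[0]
    print('t',round(o['t'],2),'tcp',o['ee_pos'].round(1),'jaw',np.degrees(np.arctan2(r[1,1],r[0,1])).round(1),'tilt',r[:,2].round(3),'F',o['ft_force'].round(1),'w',round(o['width'],1),'q',o['qpos'].round(2))
    return o
E
python3 - <<'E'
from h import *
state(); d=cam('wrist'); save(d,'w1.png'); print(d['origin'],d['vertical_fov'])
P=cloud(d); hsv=cv2.cvtColor(d['img'],cv2.COLOR_RGB2HSV)
S=P[(P[...,2]>28)&(P[...,2]<38)&(hsv[...,1]>100)]; S=S[np.hypot(S[:,0]-495,S[:,1]+376)<45]
print(len(S),np.median(S[:,2]),cv2.minEnclosingCircle(S[:,:2].astype(np.float32)),((S.max(0)+S.min(0))/2).round(1))
E
```

```text
t 1.4 tcp [ 493.4 -377.2  152.5] jaw -59.5 tilt [-0.001  0.    -1.   ] F [0.1 0.3 0. ] w 87.9 q [-0.67  0.5   1.69 -0.    0.95  0.37]
[ 553.83586511 -341.79697763  315.05655463] 65.79009360038786
2498 34.31555228050229 ((494.7699890136719, -376.5621643066406), 28.799150466918945) [ 494.7 -376.5   32.4]
```

View pics/w1.png

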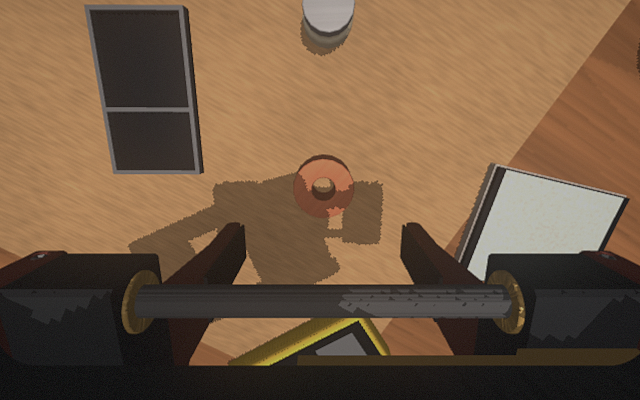

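The wrist view shows the toroid ring at (323,187) between the open fingers. Measured centre is (494.7,-376.5), radius 28.8, top at 34, which matches. Now I descend, grip and lift.

Emit:
play_rows(
  increments="1 0 0 -0.045 0;1 0 0 -0.045 0;1 0 0 -0.031 0;1 0 0 -0.02 0;1 0 0 0 0;0 0 0 0 0;0 0 0 0 0;0 0 0 0 0;0 0 0 0 0;0 0 0 0 0;0 0 0 0 0;0 0 0 0 0;0 0 0 0 0",
)

```text
t: 2.75
ee_pos: [494.6, -377.2, 12.8]
orientation: [3.029, 0.828, 0.001]
ft_force: [-1.9, -0.1, 6.3]
width: 56.8
```

Emit:
play_rows(
  increments="0 0 0 0.01 0;0 0 0 0.03 0;0 0 0 0.03 0;0 0.002 0.02 0 0;0 0.003 0.035 0 0;0 0.003 0.035 0 0;0 0.003 0.035 0 0;0 0.003 0.035 0 0;0 0.002 0.03 0 0;0 0 0.012 0 0;0 0 0 0 0;0 0 0 0 0",
)

```text
t: 3.95
ee_pos: [510.1, -175.0, 81.5]
orientation: [3.03, 0.829, -0.0]
ft_force: [0.6, 0.4, -2.5]
width: 56.9
```

```bash
python3 - <<'E'
from h import *
state(); d=cam('wrist'); save(d,'w2.png')
# tray from wrist: grey rim/black mask at z=12
hsv=cv2.cvtColor(d['img'],cv2.COLOR_RGB2HSV); P=cloud(d)
m=((hsv[...,1]<60)&(P[...,2]<18)&(P[...,2]>-6)).astype(np.uint8)
k,l,s,c=cv2.connectedComponentsWithStats(m)
for i in np.argsort(-s[1:,4])[:3]+1:
    v,u=np.where(l==i); X=P[v,u,:2].astype(np.float32); print(s[i],cv2.minAreaRect(X))
E
```

```text
t 3.95 tcp [ 510.1 -175.    81.5] jaw -59.4 tilt [-0. -0. -1.] F [ 0.6  0.4 -2.5] w 56.9 q [-0.35  0.51  1.9  -0.    0.73  0.68]
[ 266  148  115   81 4377] ((521.8732299804688, -169.6302490234375), (63.519493103027344, 87.89722442626953), 30.579317092895508)
[118  88  28  67 698] ((490.9101867675781, -21.465595245361328), (53.49907302856445, 10.341863632202148), 5.098344802856445)
[274 318  98   5 393] ((421.50115966796875, -229.0128936767578), (12.315978050231934, 86.83818817138672), 24.865711212158203)
```

View pics/w2.png

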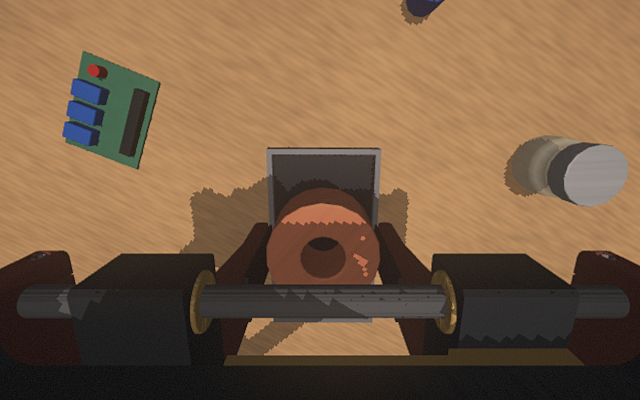

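The toroid is held level over the wide bay, at (323,255). The tray edges seen from the wrist agree with the top view to about 1.5 mm, so I set it down.

Emit:
play_rows(
  increments="0 0 0 -0.03 0;0 0 0 -0.02 0;0 0 0 -0.008 0;0 0 0 -0.004 0;0 0 0 -0.002 0;0 0 0 -0.001 0;0 0 0 0 0",
)

```text
t: 4.7
ee_pos: [510.6, -175.1, 17.3]
orientation: [3.03, 0.827, 0.001]
ft_force: [-0.3, -0.1, -2.5]
width: 57.4
```

Emit:
play_rows(
  increments="0 0 0 -0.001 0;0 0 0 0 0;0.74 0 0 0 0;0.74 0 0 0 0;0.74 0 0 0 0;0.74 0 0 0 0;0.74 0 0 0.01 0;0.74 0 0 0.02 0;0.74 0 0 0.04 0;0.74 0 0 0.04 0;0.74 0 0 0 0",
)

```text
t: 5.8
ee_pos: [513.5, -176.0, 131.1]
orientation: [3.025, 0.826, 0.012]
ft_force: [0.2, 0.3, -0.2]
width: 64.8
```

```bash
python3 - <<'E'
from h import *
state(); d=cam('wrist'); P=cloud(d); hsv=cv2.cvtColor(d['img'],cv2.COLOR_RGB2HSV)
S=P[(P[...,2]>30)&(P[...,2]<44)&(hsv[...,1]>100)]; S=S[np.hypot(S[:,0]-510,S[:,1]+175)<45]
print(len(S),np.median(S[:,2]),cv2.minEnclosingCircle(S[:,:2].astype(np.float32)))
d=cam('top'); P=cloud(d); S=P[(P[...,2]>28)&(P[...,2]<50)]; S=S[np.hypot(S[:,0]-510,S[:,1]+175)<40]
print(len(S), np.median(S,0))
E
```

```text
t 5.8 tcp [ 513.5 -176.   131.1] jaw -59.4 tilt [ 0.009 -0.003 -1.   ] F [ 0.2  0.3 -0.2] w 64.8 q [-0.35  0.43  1.88  0.    0.82  0.69]
2977 38.289506356762274 ((511.0125732421875, -174.6266632080078), 28.881418228149414)
0 [nan nan nan]
  return _methods._mean(a, axis=axis, dtype=dtype,
  ret = um.true_divide(
```

Toroid placed at (511,-174.6), top 38.3, as it should be. Next is the large capacitor.

Emit:
play_rows(
  increments="1 0.0173 0.0321 0.005 0;1 0.0173 0.0321 0.005 0;1 0.0173 0.0321 0.005 0;1 0.0173 0.0321 0.005 0;1 0.0173 0.0321 0 0;1 0.0173 0.0321 0 0;1 0.0173 0.0321 0 0;1 0.0173 0.0321 0 0;1 0.0173 0.0321 0 0;1 0.0173 0.0321 0 0;1 0 0 0 0;1 0 0 0 0;1 0 0 0 0",
)

```text
t: 7.2
ee_pos: [681.9, 145.2, 144.2]
orientation: [3.031, 0.827, -0.005]
ft_force: [0.6, -0.7, 0.9]
width: 88.0
```

```bash
cat >> h.py <<'E'
def find(d,x,y,zlo,zhi,r=35):
    P=cloud(d); S=P[(P[...,2]>zlo)&(P[...,2]<zhi)]; S=S[np.hypot(S[:,0]-x,S[:,1]-y)<r]
    if len(S)<5: print('none',len(S)); return
    print(len(S),'z',np.median(S[:,2]).round(1),'circle',cv2.minEnclosingCircle(S[:,:2].astype(np.float32)),'rect',cv2.minAreaRect(S[:,:2].astype(np.float32)))
E
python3 - <<'E'
from h import *
state(); d=cam('wrist'); save(d,'w3.png'); find(d,683,146,46,56)
E
```

```text
t 7.2 tcp [681.9 145.2 144.2] jaw -59.5 tilt [-0.003 -0.001 -1.   ] F [ 0.6 -0.7  0.9] w 88.0 q [ 0.19  0.61  1.5  -0.    1.03  1.23]
1273 z 52.8 circle ((684.2882080078125, 146.11273193359375), 17.537853240966797) rect ((684.5011596679688, 146.5369415283203), (34.19798278808594, 34.20993423461914), 25.7059326171875)
```

View pics/w3.png

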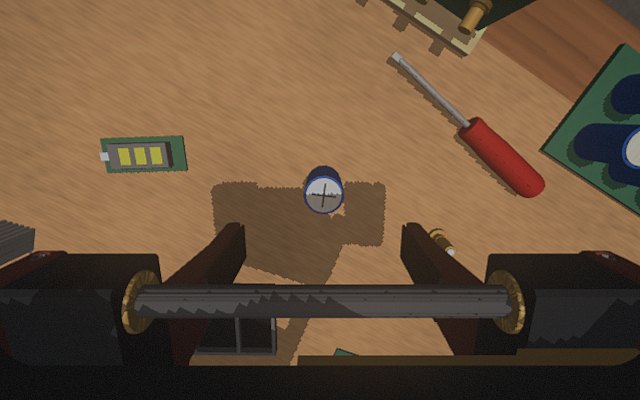

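The large capacitor is at (323,194), centred between the fingers with nothing near it. Measured (684.3,146.1), r 17.5, top 52.8.

Emit:
play_rows(
  increments="1 0.001 0 -0.045 0;1 0 0 -0.045 0;1 0 0 -0.025 0;1 0 0 -0.011 0;1 0 0 0 0;0 0 0 0 0;0 0 0 0 0;0 0 0 0 0;0 0 0 0 0;0 0 0 0 0;0 0 0 0 0;0 0 0 0 0;0 0 0 0 0;0 0 0 0 0;0 0 0 0 0",
)

```text
t: 8.75
ee_pos: [684.2, 146.2, 19.7]
orientation: [-3.031, -0.828, 0.0]
ft_force: [0.8, 0.3, 1.3]
width: 34.4
```

Emit:
play_rows(
  increments="0 0 0 0.01 0;0 0 0 0.035 0;0 0 0 0.04 0;0 -0.012 -0.018 0 0;0 -0.0237 -0.0358 0 0;0 -0.0237 -0.0358 0 0;0 -0.0237 -0.0358 0 0;0 -0.0237 -0.0358 0 0;0 -0.0237 -0.0358 0 0;0 -0.0237 -0.0358 0 0;0 -0.0237 -0.0358 0 0;0 -0.0237 -0.0358 0 0;0 -0.0237 -0.0358 0 0;0 -0.0114 -0.0176 0 0;0 0 0 0 0;0 0 0 0 0;0 0 0 0 0",
)

```text
t: 10.45
ee_pos: [448.2, -211.1, 105.0]
orientation: [3.03, 0.829, 0.001]
ft_force: [0.9, -0.5, -0.9]
width: 34.6
```

```bash
python3 - <<'E'
from h import *
state(); d=cam('wrist'); save(d,'w4.png'); find(d,447,-212,125,145,28)
E
```

```text
t 10.45 tcp [ 448.2 -211.1  105. ] jaw -59.4 tilt [ 0.001 -0.    -1.   ] F [ 0.9 -0.5 -0.9] w 34.6 q [-0.46  0.42  1.99  0.    0.73  0.57]
4529 z 138.0 circle ((455.6613464355469, -206.8227081298828), 24.946422576904297) rect ((451.7969055175781, -209.03524780273438), (26.926624298095703, 49.58412170410156), 30.149953842163086)
```

View pics/w4.png

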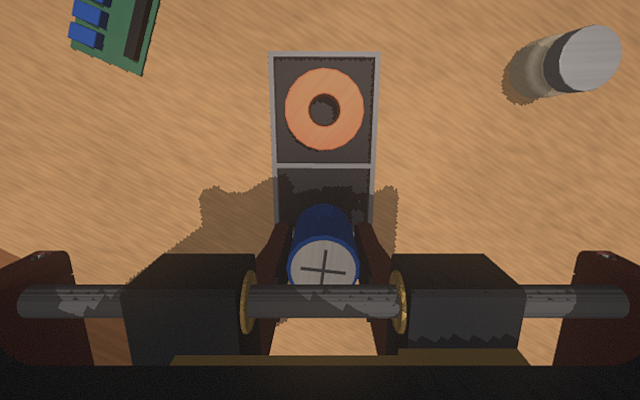

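The toroid sits centred in its bay at (324,109). The capacitor is upright over the narrow bay at (323,265), so I lower it.

Emit:
play_rows(
  increments="0 0 0 -0.035 0;0 0 0 -0.03 0;0 0 0 -0.01 0;0 0 0 -0.004 0;0 0 0 -0.0015 0;0 0 0 -0.0005 0;0 0 0 0 0;0 0 0 -0.0005 0;0 0 0 0 0;0.6 0 0 0 0;0.6 0 0 0 0;0.6 0 0 0 0;0.6 0 0 0 0;0.6 0 0 0.02 0;0.6 0 0 0.03 0;0.6 0 0 0.04 0;0.6 0 0 0.03 0;0.6 0 0 0 0",
)

```text
t: 12.3
ee_pos: [449.8, -212.8, 146.9]
orientation: [3.026, 0.826, 0.009]
ft_force: [0.0, 0.1, -1.0]
width: 52.8
```

```bash
python3 - <<'E'
from h import *
state(); d=cam('wrist'); find(d,447,-212,50,62)
find(cam('top'),695,12.5,30,45,15)
E
```

```text
t 12.3 tcp [ 449.8 -212.8  146.9] jaw -59.5 tilt [ 0.007 -0.003 -1.   ] F [ 0.   0.1 -1. ] w 52.8 q [-0.47  0.35  1.97  0.    0.82  0.57]
1266 z 56.8 circle ((448.04461669921875, -211.51205444335938), 17.408884048461914) rect ((447.9385070800781, -211.41152954101562), (34.11006164550781, 33.465606689453125), 31.440711975097656)
16 z 34.9 circle ((695.13037109375, 12.504617691040039), 6.375389575958252) rect ((695.1302490234375, 12.514961242675781), (12.36970043182373, 9.126470565795898), 1.1371232271194458)
```

Large capacitor placed at (448,-211.5), top 56.8. Next is the small capacitor, turning +89° on the way.

Emit:
play_rows(
  increments="1 0.0203 0.0048 0 8.1;1 0.0203 0.0048 0 8.1;1 0.0203 0.0048 0 8.1;1 0.0203 0.0048 0 8.1;1 0.0203 0.0048 0 8.1;1 0.0203 0.0048 0 8.1;1 0.0203 0.0048 0 8.1;1 0.0203 0.0048 0 8.1;1 0.0203 0.0048 0 8.1;1 0.0203 0.0048 0 8.1;1 0.02 0.0048 0 8.1;1 0 0 0 0;1 0 0 0 0;1 0 0 0 0",
)

```text
t: 13.8
ee_pos: [668.9, -158.9, 141.9]
orientation: [-1.581, -2.712, 0.001]
ft_force: [-0.4, 0.4, 0.0]
width: 87.6
```

```bash
python3 - <<'E'
from h import *
state(); d=cam('wrist'); find(d,670,-159,26,36)
E
```

```text
t 13.8 tcp [ 668.9 -158.9  141.9] jaw 29.5 tilt [-0.003  0.001 -1.   ] F [-0.4  0.4  0. ] w 87.6 q [-0.25  0.6   1.53 -0.    1.01 -0.77]
445 z 32.8 circle ((670.1124877929688, -159.27407836914062), 10.925863265991211) rect ((670.2208862304688, -159.136474609375), (20.25916862487793, 21.349477767944336), 29.34790802001953)
```

Emit:
play_rows(
  increments="1 0 0 -0.045 0;1 0 0 -0.045 0;1 0 0 -0.03 0;1 0 0 -0.012 0;1 0 0 0 0;0 0 0 0 0;0 0 0 0 0;0 0 0 0 0;0 0 0 0 0;0 0 0 0 0;0 0 0 0 0;0 0 0 0 0;0 0 0 0 0;0 0 0 0 0;0 0 0 0 0;0 0 0 0 0",
)

```text
t: 15.45
ee_pos: [670.4, -158.8, 11.1]
orientation: [-1.579, -2.716, 0.0]
ft_force: [-0.2, 0.1, -0.5]
width: 21.2
```

Emit:
play_rows(
  increments="0 0 0 0.01 0;0 0 0 0.035 0;0 0 0 0.035 0;0 -0.0091 0.0165 0 0;0 -0.0182 0.033 0 0;0 -0.0182 0.033 0 0;0 -0.0182 0.033 0 0;0 -0.0182 0.033 0 0;0 -0.0182 0.033 0 0;0 -0.0182 0.033 0 0;0 -0.0182 0.033 0 0;0 -0.0182 0.033 0 0;0 -0.0182 0.033 0 0;0 -0.0094 0.0161 0 0;0 0 0 0 0;0 0 0 0 0;0 0 0 0 0",
)

```text
t: 17.15
ee_pos: [488.9, 170.2, 91.5]
orientation: [1.58, 2.715, 0.001]
ft_force: [0.2, -0.3, -1.0]
width: 21.0
```

```bash
python3 - <<'E'
from h import *
state(); d=cam('wrist'); save(d,'w5.png')
E
```

```text
t 17.15 tcp [488.9 170.2  91.5] jaw 29.6 tilt [ 0.001  0.    -1.   ] F [ 0.2 -0.3 -1. ] w 21.0 q [ 0.31  0.47  1.95 -0.    0.73 -0.2 ]
```

View pics/w5.png

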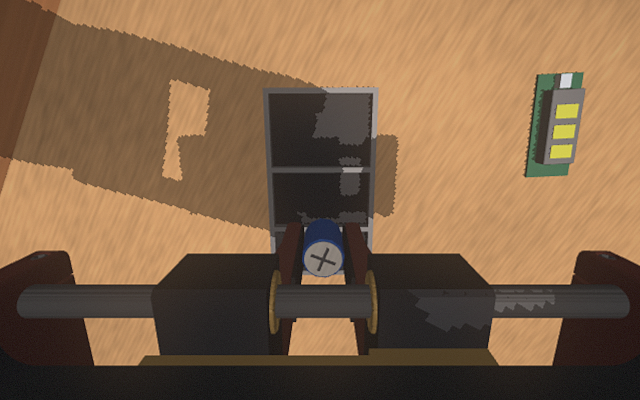

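The small capacitor hangs over the middle bay; the dividers are at rows 170 and 229, and the point below the TCP falls between them. I lower it.

Emit:
play_rows(
  increments="0 0 0 -0.035 0;0 0 0 -0.028 0;0 0 0 -0.008 0;0 0 0 -0.003 0;0 0 0 -0.0015 0;0 0 0 -0.0005 0;0 0 0 0 0;0 0 0 -0.0005 0;0 0 0 0 0;0.45 0 0 0 0;0.45 0 0 0 0;0.45 0 0 0 0;0.45 0 0 0 0;0.45 0 0 0.02 0;0.45 0 0 0.03 0;0.45 0 0 0.04 0;0.45 0 0 0.03 0;0.45 0 0 0 0;0.45 0 0 0 0",
)

```text
t: 19.1
ee_pos: [488.4, 170.8, 135.1]
orientation: [1.579, 2.715, 0.002]
ft_force: [-0.1, -0.6, 0.4]
width: 39.5
```

```bash
python3 - <<'E'
from h import *
state(); d=cam('wrist'); find(d,488,171,30,42)
P=cloud(d); hsv=cv2.cvtColor(d['img'],cv2.COLOR_RGB2HSV)
m=((hsv[...,1]<60)&(P[...,2]<18)&(P[...,2]>-6)).astype(np.uint8)
k,l,s,c=cv2.connectedComponentsWithStats(m)
i=1+s[1:,4].argmax(); v,u=np.where(l==i); X=P[v,u,:2].astype(np.float32); print(s[i],cv2.minAreaRect(X))
E
```

```text
t 19.1 tcp [488.4 170.8 135.1] jaw 29.7 tilt [ 0.001  0.    -1.   ] F [-0.1 -0.6  0.4] w 39.5 q [ 0.31  0.39  1.93  0.    0.82 -0.2 ]
477 z 36.8 circle ((488.2374267578125, 170.7239227294922), 10.880179405212402) rect ((488.3038330078125, 171.06919860839844), (20.326175689697266, 21.087833404541016), 29.570043563842773)
[  272    92    98   162 11098] ((484.1693420410156, 176.99700927734375), (87.61811828613281, 159.91802978515625), 29.774974822998047)
```

Small capacitor placed at (488.2,170.7), top 36.8. Next is the phono socket.

Emit:
play_rows(
  increments="0.6 0.0259 -0.0198 0 0;0.6 0.0259 -0.0198 0 0;0.6 0.0259 -0.0198 0 0;0.6 0.0259 -0.0198 0 0;0.6 0.0259 -0.0198 0 0;0.6 0.0259 -0.0198 0 0;0.6 0.0259 -0.0198 0 0;0.6 0.0259 -0.0198 0 0;0.6 0 0 0 0;0.6 0 0 0 0;0.6 0 0 0 0",
)

```text
t: 20.25
ee_pos: [693.7, 12.9, 133.1]
orientation: [-1.577, -2.714, 0.002]
ft_force: [0.7, 0.4, -0.2]
width: 52.9
```

```bash
python3 - <<'E'
from h import *
state(); d=cam('wrist'); find(d,695,12.5,33,42,15);find(d,695,12.5,3,9,15)
E
```

```text
t 20.25 tcp [693.7  12.9 133.1] jaw 29.7 tilt [-0.003  0.    -1.   ] F [ 0.7  0.4 -0.2] w 52.9 q [ 0.    0.62  1.52  0.    1.   -0.52]
157 z 38.4 circle ((693.3058471679688, 12.953712463378906), 6.052740097045898) rect ((693.4044799804688, 12.71320915222168), (11.359292984008789, 11.495234489440918), 6.49686861038208)
149 z 6.2 circle ((693.3667602539062, 12.913174629211426), 9.93872356414795) rect ((692.6931762695312, 14.68376350402832), (19.294099807739258, 15.834515571594238), 28.710708618164062)
```

Emit:
play_rows(
  increments="0.6 -0.002 0.0005 -0.045 0;0.6 0 0 -0.04 0;0.6 0 0 -0.022 0;0.6 0 0 -0.01 0;0.6 0 0 0 0;0 0 0 0 0;0 0 0 0 0;0 0 0 0 0;0 0 0 0 0;0 0 0 0 0;0 0 0 0 0;0 0 0 0 0;0 0 0 0 0;0 0 0 0 0;0 0 0 0 0",
)

```text
t: 21.8
ee_pos: [693.6, 12.8, 18.0]
orientation: [1.579, 2.716, 0.0]
ft_force: [-0.6, -0.6, 5.4]
width: 11.1
```

Emit:
play_rows(
  increments="0 0 0 0.01 0;0 0 0 0.035 0;0 0 0 0.035 0;0 -0.0129 0.0088 0 0;0 -0.03 0.0195 0 0;0 -0.03 0.0195 0 0;0 -0.03 0.0195 0 0;0 -0.03 0.0195 0 0;0 -0.03 0.0195 0 0;0 -0.02 0.0125 0 0;0 0 0 0 0;0 0 0 0 0;0 0 0 0 0",
)

```text
t: 23.1
ee_pos: [511.9, 131.4, 98.0]
orientation: [1.579, 2.715, 0.001]
ft_force: [-0.5, 0.0, -0.2]
width: 11.4
```

```bash
python3 - <<'E'
from h import *
state(); d=cam('wrist'); save(d,'w6.png')
E
```

```text
t 23.1 tcp [511.9 131.4  98. ] jaw 29.6 tilt [ 0.001  0.    -1.   ] F [-0.5  0.  -0.2] w 11.4 q [ 0.23  0.47  1.92 -0.    0.75 -0.29]
```

View pics/w6.png

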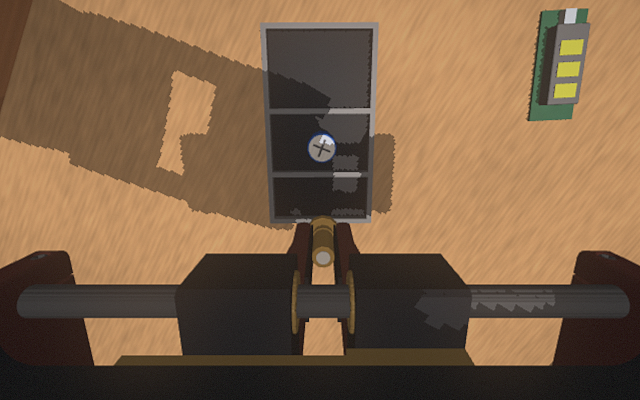

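The small capacitor stands mid-bay at (322,147). The socket is held upright at (323,240) over the narrow bay.

Emit:
play_rows(
  increments="0 0 0 -0.035 0;0 0 0 -0.028 0;0 0 0 -0.008 0;0 0 0 -0.003 0;0 0 0 -0.0015 0;0 0 0 -0.0005 0;0 0 0 0 0;0 0 0 -0.0005 0;0 0 0 0 0;0.35 0 0 0 0;0.35 0 0 0 0;0.35 0 0 0 0;0.35 0 0 0 0;0.35 0 0 0.02 0;0.35 0 0 0.03 0;0.35 0 0 0.04 0;0.35 0 0 0.03 0;0.35 0 0 0 0;0.35 0 0 0 0",
)

```text
t: 25.05
ee_pos: [510.6, 131.7, 141.5]
orientation: [1.578, 2.715, 0.001]
ft_force: [-0.3, 0.1, -0.4]
width: 30.7
```

```bash
python3 - <<'E'
from h import *
state(); d=cam('wrist'); find(d,510.5,131.7,37,48,15)
E
```

```text
t 25.05 tcp [510.6 131.7 141.5] jaw 29.7 tilt [ 0.001  0.    -1.   ] F [-0.3  0.1 -0.4] w 30.7 q [ 0.23  0.4   1.9  -0.    0.84 -0.29]
151 z 42.5 circle ((510.84228515625, 131.9271697998047), 5.9132981300354) rect ((510.8587341308594, 132.10836791992188), (10.647478103637695, 11.30341911315918), 28.883501052856445)
```

Socket placed at (510.8,131.9), top 42.5. Heat sink next.

Emit:
play_rows(
  increments="1 -0.0055 0.0375 0 0;1 -0.0055 0.0375 0 0;1 -0.0055 0.0375 0 0;1 -0.0055 0.0375 0 0;1 -0.0055 0.0375 0 0;1 -0.0055 0.0375 0 0;1 -0.0055 0.0375 0 0;1 0 0 0 0;1 0 0 0 0;1 0 0 0 0",
)

```text
t: 26.1
ee_pos: [471.3, 392.8, 139.8]
orientation: [-1.579, -2.715, 0.004]
ft_force: [0.0, 0.0, 0.4]
width: 87.8
```

```bash
python3 - <<'E'
from h import *
state(); d=cam('wrist'); save(d,'w7.png'); find(d,472,394.5,38,48,28); find(d,472,394.5,8,48,30)
E
```

```text
t 26.1 tcp [471.3 392.8 139.8] jaw 29.6 tilt [-0.002 -0.002 -1.   ] F [0.  0.  0.4] w 87.8 q [ 0.68  0.51  1.71 -0.    0.93  0.16]
859 z 42.2 circle ((469.7772216796875, 395.3311767578125), 19.994796752929688) rect ((470.0230407714844, 395.0338134765625), (25.916364669799805, 32.44242858886719), 12.268651962280273)
1269 z 41.7 circle ((469.9862060546875, 395.07562255859375), 20.49931526184082) rect ((470.11328125, 395.1400146484375), (26.172744750976562, 32.61064147949219), 12.287063598632812)
```

View pics/w7.png

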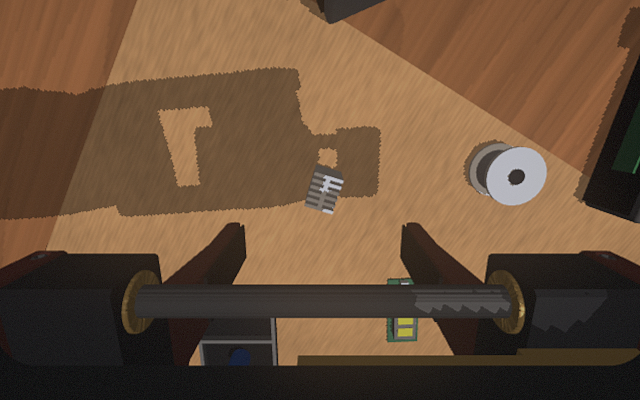

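The heat sink at (324,188) has fins stacked along its long side. Centre (470.1,395.1), x axis at 102.3°, size 26×32.5 — this agrees. I turn the jaws +72.7° and grip.

Emit:
play_rows(
  increments="1 -0.001 0.0005 0 8.1;1 -0.001 0.0005 0 8.1;1 0 0 0 8.1;1 0 0 0 8.1;1 0 0 0 8.1;1 0 0 0 8.1;1 0 0 0 8.1;1 0 0 0 8.1;1 0 0 -0.02 7.9;1 0 0 -0.04 0;1 0 0 -0.04 0;1 0 0 -0.02 0;1 0 0 -0.005 0;1 0 0 0 0",
)

```text
t: 27.55
ee_pos: [470.0, 394.0, 15.7]
orientation: [0.336, -3.122, 0.001]
ft_force: [-0.4, 1.2, 0.0]
width: 88.1
```

Emit:
play_rows(
  increments="0 0 0 0 0;0 0 0 0 0;0 0 0 0 0;0 0 0 0 0;0 0 0 0 0;0 0 0 0 0;0 0 0 0 0;0 0 0 0 0;0 0 0 0 0;0 0 0 0 0",
)

```text
t: 28.55
ee_pos: [470.0, 395.2, 16.2]
orientation: [0.338, -3.123, -0.0]
ft_force: [-0.7, 0.5, 1.5]
width: 31.7
```

Emit:
play_rows(
  increments="0 0 0 0.01 0;0 0 0 0.035 0;0 0 0 0.035 0;0 -0.001 -0.0196 0 -8.1;0 -0.001 -0.0196 0 -8.1;0 -0.001 -0.0196 0 -8.1;0 -0.001 -0.0196 0 -8.1;0 -0.001 -0.0196 0 -8.1;0 -0.001 -0.0196 0 -8.1;0 -0.001 -0.0196 0 -8.1;0 -0.001 -0.0196 0 -8.1;0 -0.001 -0.0198 0 -7.9;0 0 0 0 0;0 0 0 0 0;0 0 0 0 0",
)

```text
t: 30.05
ee_pos: [461.4, 219.3, 96.5]
orientation: [1.576, 2.717, 0.001]
ft_force: [-0.3, 0.1, -1.1]
width: 31.8
```

```bash
python3 - <<'E'
from h import *
state(); d=cam('wrist'); save(d,'w8.png')
E
```

```text
t 30.05 tcp [461.4 219.3  96.5] jaw 29.8 tilt [ 0.001  0.001 -1.   ] F [-0.3  0.1 -1.1] w 31.8 q [ 0.42  0.45  1.96  0.    0.73 -0.1 ]
```

View pics/w8.png

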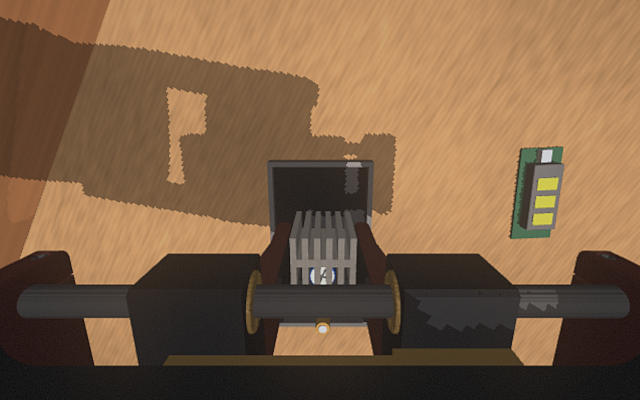

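The heat sink is held square at (323,248) over the widest bay. I set it down (80.3 down to 4), release and back off.

Emit:
play_rows(
  increments="0 0 0 -0.035 0;0 0 0 -0.028 0;0 0 0 -0.008 0;0 0 0 -0.003 0;0 0 0 -0.0015 0;0 0 0 -0.0005 0;0 0 0 0 0;0 0 0 -0.0005 0;0 0 0 0 0;0.55 0 0 0 0;0.55 0 0 0 0;0.55 0 0 0 0;0.55 0 0 0 0;0.55 0 0 0.02 0;0.55 0 0 0.03 0;0.55 0 0 0.04 0;0.55 0 0 0.04 0;0.55 0 0 0 0;0.55 0 0 0 0",
)

```text
t: 32.0
ee_pos: [461.4, 218.7, 150.4]
orientation: [1.578, 2.715, 0.003]
ft_force: [0.1, 0.0, 0.5]
width: 48.1
```

```bash
python3 - <<'E'
from h import *
state(); d=cam('wrist'); find(d,461,218.6,40,50,28)
E
```

```text
t 32.0 tcp [461.4 218.7 150.4] jaw 29.7 tilt [ 0.002  0.001 -1.   ] F [0.1 0.  0.5] w 48.1 q [ 0.42  0.36  1.94 -0.    0.84 -0.1 ]
699 z 46.4 circle ((460.97601318359375, 219.0933380126953), 19.973175048828125) rect ((461.0552673339844, 218.54647827148438), (32.144378662109375, 25.858386993408203), 29.128854751586914)
```

Emit:
play_rows(
  increments="0.55 -0.005 -0.03 0.03 0;0.55 -0.01 -0.04 0.02 0;0.55 -0.01 -0.04 0 0;0.55 -0.01 -0.04 0 0;0.55 -0.01 -0.04 0 0;0.55 -0.005 -0.03 0 0;0.55 0 0 0 0;0.55 0 0 0 0;0.55 0 0 0 0",
)

```text
t: 32.95
ee_pos: [410.7, -0.8, 198.9]
orientation: [-1.578, -2.715, 0.001]
ft_force: [0.0, 0.7, 0.2]
width: 48.4
```

```bash
python3 - <<'E'
from h import *
state(); d=cam('side'); save(d,'s1.png'); d=cam('top'); save(d,'t1.png')
for n,x,y,a,b in(('toroid',510,-175,30,48),('lcap',447,-212,46,66),('sink',461,219,35,60),('scap',488,171,28,45),('phono',510,132,30,50),('jar',624,-303,48,70),('disp',619,311,8,25),('relay',489,3,8,25)):
    print(n,end=' ');find(d,x,y,a,b,30 if n!='phono' else 15)
E
```

```text
t 32.95 tcp [410.7  -0.8 198.9] jaw 29.7 tilt [-0.002  0.    -1.   ] F [0.  0.7 0.2] w 48.4 q [-0.03  0.14  2.1   0.    0.9  -0.55]
toroid 257 z 37.3 circle ((511.8058776855469, -174.4559326171875), 28.940631866455078) rect ((511.23193359375, -174.74624633789062), (55.549171447753906, 55.72102355957031), 26.9979248046875)
lcap 113 z 56.0 circle ((448.5624084472656, -211.79531860351562), 17.666744232177734) rect ((448.8511047363281, -211.07180786132812), (31.97784996032715, 33.28031921386719), 28.500736236572266)
sink 88 z 44.9 circle ((461.92333984375, 218.11184692382812), 19.498550415039062) rect ((462.7572937011719, 218.19989013671875), (32.29269790649414, 25.746591567993164), 29.016551971435547)
scap 45 z 35.4 circle ((489.7661437988281, 170.56118774414062), 10.776412963867188) rect ((490.2749328613281, 170.32225036621094), (20.1862735748291, 19.607866287231445), 29.227046966552734)
phono 14 z 41.9 circle ((512.66015625, 131.59140014648438), 5.930695056915283) rect ((511.4200134277344, 131.60494995117188), (9.940755844116211, 8.951068878173828), 89.37368774414062)
jar 145 z 54.5 circle ((624.4005126953125, -303.6070861816406), 20.099821090698242) rect ((624.7053833007812, -304.0400390625), (38.529762268066406, 38.082550048828125), 19.629207611083984)
disp 153 z 14.4 circle ((618.623779296875, 311.2616271972656), 29.639259338378906) rect ((612.670166015625, 307.8785705566406), (40.496299743652344, 57.63092803955078), 33.32551574707031)
relay 15 z 9.3 circle ((505.7003173828125, -11.718091011047363), 18.288175582885742) rect ((505.8465576171875, -12.048538208007812), (33.07582092285156, 16.336986541748047), 23.876985549926758)
```

View pics/s1.png

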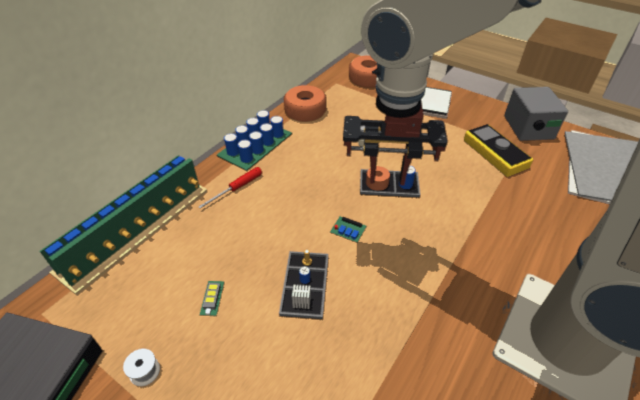

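The side view shows all five parts upright in their bays, the relay board unmoved at (349,228), and the arm clear. I hand the job in.

```bash
python3 -c "
from workcell import ctrl
print(ctrl.close_job())"
```

```text
the job is handed in; nothing more can be done
None
```

Both kits are made up and the job is handed in at about 33 s of the 128 s allowed. Each part was set down with the fingertips kept above the tray rims, so nothing was dropped.

| Part | Bay | Distance from bay centre (close wrist-camera check after release) | Top height measured | Top height expected |
|---|---|---|---|---|
| Toroid | two-bay, wider | under 1 mm | 38.3 mm | 38 mm |
| Large capacitor | two-bay, narrower | under 1 mm | 56.8 mm | 56 mm |
| Heat sink | three-bay, widest | under 1 mm | 46.4 mm | 46 mm |
| Small capacitor | three-bay, middle | under 1 mm | 36.8 mm | 36 mm |
| Phono socket | three-bay, narrowest | under 1 mm | 42.5 mm | 42 mm |

- **Final checks:** the last top-camera check agreed to within about 2 mm, and the side view showed every part upright with the arm clear.
- **Bystanders:** the top camera measured the jar where it started. The display module's final patch was clipped by the search window, so its top-camera figure is not a clean measurement. In the side view the display module looked unmoved.
- **Failed check:** the final top-camera measurement of the relay board was not usable, because the arm hid most of it. Only the side view shows it unmoved, at the same pixel position as at the start.

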